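Show a snowflake ornament to the inspection camera on a hanging rod

ROBOT

A 6-joint arm with a two-finger parallel gripper is mounted at the origin on the work surface. World frame = base frame: x ahead of the robot, y to its left, z up, the work surface at z = 0. Lengths are in m, angles in degrees, forces in N, time in s.
With the tool pointing down it reaches from about 0.35 to 0.875 m from the base axis. Payload 4.2 kg.
Tool frame: the origin (TCP) lies midway between the tips of the shut fingers; the grasp point (between the pads) lies 19 mm behind it; z points along the fingers, y is the direction in which the jaws open and shut (so a half turn about z gives the same grasp; the last joint's range is limited). The gripper opens to 87 mm and grips with 3 to 60 N. Pads are 19 mm wide; open, the fingers measure 117 mm over their backs; the gripper's body (75 mm by 190 mm) begins 51 mm behind the grasp point.
Start: joints at [-49.412, 22.042, 0.453, 0, -68.411, -14.817], TCP at [0.272, -0.563, 0.223] pointing down, gripper open.
Joint ranges: [-179.83, 179.83], [-69.29, 118.12], [-61.27, 80.66], [-181.25, 117.63], [-171.15, -9.14], [-177.46, 177.46]. Speed limits (degrees/s): [159.86, 159.86, 180, 180, 180, 180].

INTERFACE

Orientations are given as a 3x3 rotation matrix whose columns are the frame's x, y, z axes.
In Python, from station import r gives the robot as it stands.
- The arm moves only by the tool carry_out, never from a script. Its argument "steps" is a list of rows, each a list of 2 entries, a list of its own where there are three numbers: the shift along the tool's x, y, z in cm, then the turn about the tool's z in degrees. In form: [[[x, y, z], twist], ...]. A call has 1 to 20 rows; each row is the pose to reach, as a shift and turn from the pose measured when the call began, along the tool's axes at that moment; what a row does not reach only later rows make up. A row lasts 1/10 s, in which the tool goes at most 50 mm and 8.59 degrees, less where a joint would pass 70% of its speed; a pose out of reach is approached as far as the arm can. A call with a gripper value outside its range is refused whole. "gripper" is the gripper's target within -1 to 1 (fully open at 1, half-way at 0, shut at -1), set as the call begins (left out, the last holds). The fingers move at their own pace and stop on an object; the grip force is fixed at half the most. Time passes only in rows, so rows that repeat a pose let the fingers close. It gives the time, the measured TCP pose, the force and the opening at its end, in the units of the state.
- r.sense(): the state, without advancing time (a new reading comes with each control period).
- r.capture(name): name is "side" or "top" or "wrist"; returns the picture (384x512x3 uint8, red, green, blue); there is no depth.
- r.calibration(name): a dict with "camera_matrix" (3x3 intrinsics, pixels), "world_from_camera" (4x4, takes a point from camera to world coordinates). Camera axes: x right, y up, looking along -z (the intrinsics and any distortion apply to the point x, -y, -z); pixel columns grow to the right and rows downward; lengths in m; the calibration is good to about 2 mm. The wrist camera is an equidistant fisheye: a pixel r from the principal point sees the ray r / f radians off the axis. A picture is of the moment at which its call begins: read the wrist's pose just before it. calibration takes no time and is no camera call; for the wrist camera it gives the pose at the moment of the call.
- r.finish_job(): hands the job in, once; it reports no verdict.
Trained networks look in the newest picture that a camera, given by its name, has taken for a name from the list of things; names that differ only in an ending like _2 or _b are one class to them, and where a whole thing is asked for, a point or a joint stands for the part that bears it (a point fixed in the world has none). Each returns a list of dicts, best first, with "confidence" (0 to 1); they miss things now and then, are a little off and sometimes report something else, mostly with a low value. They report only what shows in the picture. A call takes as long as a camera call. They do not tell look-alikes from the thing itself.
- r.cut_out(camera, target): "pixels" (384x512 bool, what is visible of it).
- r.place_of(camera, target): "centre" ([x, y, z] in m, in world coordinates, good to about 4 mm: a listed point, or the origin of a listed thing).
The state is a dict: "time_s": time; "joints": joint angles; "joint_velocities": joint speeds; "effort": joint torques, N m; "tcp_pos": TCP position; "ee_rot": TCP orientation; "wrist_force": force on the tool from outside, world axes, zero at the start; "moment": the same for the moment, N m; "gripper_width": opening from 0.0 (shut) to 1.0 (fully open).
Only numpy, scipy, OpenCV 4.12 (cv2) and the standard library are available. Lean on these libraries where they do the work, as an engineer would, in place of code of your own. Each camera call takes 0.05 s, during which the arm holds its last target. There are 200 camera calls.

TASK

Take the hanging rod by its wooden handle, pass its steel end right through the loop on top of the flat six-armed snowflake (not the round medallion or the fir tree) while that stands in its wooden stand, and lift the snowflake out on the rod. Hold it still in front of the inspection camera: centred above the round mark on the camera's base plate, at the height of the lens, hanging plumb with its flat face square to the lens and touching nothing but the rod. Finish while still holding the rod there with the snowflake hanging on it, and leave the camera, the other two ornaments, the wire spool, the jar and the wooden roller where they are.

Things in the scene. Friction and masses are not known exactly. Their poses are not given: they have to be found in the camera images.
- rod: loose hanging rod, 50 g: square wooden handle 90 mm long, 18 x 18 mm, with a straight steel rod 6 mm thick on its front. Origin at the handle's centre, x along the rod to its tip, z up. The handle ends at x = +45 mm, the tip is at +150 mm. It lies level, axis 45 mm above the table, in a wooden rest open at the top; its handle is free on both sides from x = -30 to +45 mm. Lift it straight up.
- rest: fixed wooden rest of the rod, same x and y as the rod's origin as it lies; origin on the table, x towards the rod's tip. Base plate 6 mm high, 45 mm wide; a saddle 31 mm wide, 44 mm high at x = -42 to -30 mm under the handle's tail, another 22 mm wide, 50 mm high at x = 75 to 85 mm under the steel.
- snowflake: flat six-armed snowflake ornament, 84 mm across, 8 mm thick, 35 to 70 g. Origin at its hub, 48 mm above the table as it stands; y is normal to its flat faces (both alike), z up to its loop, x in its plane. Its lowest arm stands 20 mm deep in the slot of a fixed wooden stand 40 (along x) x 60 x 26 mm high: lift it straight up to free it.
- bail (a point): centre of the steel loop on top of the snowflake, 54 mm above the hub, 102 mm above the table. A square sheet tube on its corner, bore along the snowflake's x axis (in the plane of its faces), 18 mm long, opening 15 x 15 mm, 21 mm from corner to corner upright. Hanging on the rod, its centre is about 6 mm below the rod's axis and the snowflake turns with the rod.
- view_point (a point): where the snowflake's hub is to hang: straight above the round grey mark (50 mm across) on the camera's white base plate (90 mm wide, 8 mm high), at the height of the lens centre, 135 mm in front of the lens. Its x axis points level from here to the lens, z up. The camera's post (18 mm thick, 318 mm high) stands 190 mm from here along that x axis.
- camera_stand: the fixed stand of the inspection camera; origin on the table below the viewing point, x axis level towards the camera. It differs from start to start in place, direction and lens height (170 to 230 mm above the table).
- camera_height (a joint): height of the camera head on its post, m; the lens centre is 0.170 m plus this value above the table. Stiff; not to be moved.
- medallion: bystander: round blue medallion ornament, 58 mm across, with the same loop, 112 mm high, standing in a like stand; origin 48 mm above the table. Leave it.
- tree: bystander: blue fir-tree outline ornament with the same loop, about 115 mm high, standing in a like stand; origin 48 mm above the table. Leave it.
- spool: bystander: loose wire spool, 54 mm across, 38 mm high; origin at its underside. Leave it.
- jar: bystander: loose jar, 52 mm across, 75 mm high; origin at its underside. Leave it.
- roller: bystander: loose wooden roller (plain cylinder) 40 mm across, 50 mm high; origin at its underside. Leave it.
Mind the look-alikes: they are no part of the job. What is shaped like the rod but blue is not meant.

How it is judged:
By the outcome, as a careful person would: the job done as asked, in the order asked, and still so for the second after the job is handed in, while the arm keeps its last pose, push and grip.
It also fails if it takes over 64 s, if anything falls off the work surface, if the arm or the gripper's body presses on something with over 40 N, if the wrist force passes 120 N, or if a joint passes its speed limit or range.

## Working session

There is one attempt and no reset: what is moved stays moved. The work goes in short steps, Python scripts to look and compute and a tool call to move; the robot and the scene stay as the last step left them, time stands still between calls to the robot, and variables do not carry over. Pictures are saved under pics/ and viewed, about 8 in all and at most 12, crops included, and the job is handed in when it is done.

Besides the shell and the picture viewer there is one more tool, called after ">>>" in YAML: its name, and indented under it one key for each argument. carry_out: Moves the arm, as the interface text tells. Its arguments: {"type":"object","properties":{"steps":{"type":"array","items":{"type":"array"}},"gripper":{"type":"number"}},"required":["steps"]}

```bash
mkdir -p pics; cat > h.py <<'E'
import numpy as np, cv2
from station import r
def save(cam,name,crop=None,s=1):
    im=r.capture(cam)
    o=im if crop is None else im[crop[1]:crop[3],crop[0]:crop[2]]
    cv2.imwrite('pics/'+name,cv2.resize(np.ascontiguousarray(o[:,:,::-1]),None,fx=s,fy=s,interpolation=cv2.INTER_CUBIC)); return im
def proj(cam,p):
    c=r.calibration(cam);K=np.array(c['camera_matrix']);T=np.linalg.inv(np.array(c['world_from_camera']))
    q=T[:3,:3]@np.array(p)+T[:3,3]; q=np.array([q[0],-q[1],-q[2]]); u=K@q; return u[:2]/u[2]
def ray(cam,uv):
    c=r.calibration(cam);K=np.array(c['camera_matrix']);T=np.array(c['world_from_camera'])
    d=np.linalg.inv(K)@np.array([uv[0],uv[1],1.]); d=T[:3,:3]@np.array([d[0],-d[1],-d[2]]); return T[:3,3],d/np.linalg.norm(d)
def atz(cam,uv,z):
    o,d=ray(cam,uv); return o+d*(z-o[2])/d[2]
E
python3 - <<'E'
from h import *
np.set_printoptions(precision=4,suppress=True)
ims=[save(c,f'{c}0.png') for c in('top','side')]
cv2.imwrite('pics/both.png',cv2.resize(np.vstack([i[:,:,::-1] for i in ims]),None,fx=.78,fy=.78))
s=r.sense();print(s['time_s'],s['tcp_pos'],s['ee_rot'],s['gripper_width'])
for c in('top','side'):
  k=r.calibration(c);print(c,k)
  for t in('rod','rest','snowflake','bail','view_point','camera_stand','medallion','tree','spool','jar','roller'):
    for d in r.place_of(c,t)[:3]: 
      p=np.array(d['centre']);print(t,round(d['confidence'],2),p,proj(c,p).round(0))
E
```

```text
0.1 [ 0.2715 -0.5623  0.2216] [[-0.9006 -0.4347 -0.001 ]
 [-0.4347  0.9006  0.0017]
 [ 0.0001  0.002  -1.    ]] 0.9969400629113816
top {'camera_matrix': array([[480.7342,   0.    , 261.2718],
       [  0.    , 480.7342, 199.4857],
       [  0.    ,   0.    ,   1.    ]]), 'world_from_camera': array([[-0.0063,  0.9911, -0.1326,  0.3808],
       [-1.    , -0.0061,  0.0014,  0.0435],
       [ 0.0005,  0.1326,  0.9912,  1.3689],
       [ 0.    ,  0.    ,  0.    ,  1.    ]])}
rod 0.58 [0.2934 0.1573 0.0084] [220. 296.]
rod 0.57 [ 0.3645 -0.0958  0.0058] [311. 269.]
rod 0.55 [0.6331 0.2414 0.1012] [187. 169.]
rest 0.72 [0.4745 0.3196 0.0021] [164. 231.]
snowflake 0.68 [ 0.6336 -0.0156  0.0434] [282. 173.]
snowflake 0.67 [0.6313 0.2413 0.0473] [190. 174.]
bail 0.69 [0.6307 0.2396 0.1027] [187. 170.]
camera_stand 0.55 [ 0.5938 -0.2065 -0.0008] [347. 189.]
medallion 0.65 [ 0.6322 -0.0149  0.0421] [281. 173.]
medallion 0.65 [0.6333 0.2407 0.1011] [187. 169.]
tree 0.65 [0.6393 0.1132 0.0479] [235. 171.]
spool 0.66 [0.3903 0.0197 0.0033] [269. 260.]
jar 0.74 [ 0.7644  0.0491 -0.0012] [258. 132.]

[... 318 characters left out ...]
0.6683,  0.7438,  0.9715],
       [ 0.    ,  0.    ,  0.    ,  1.    ]])}
rod 0.96 [0.4751 0.3205 0.0414] [190. 289.]
rod 0.8 [0.2952 0.156  0.0067] [295. 296.]
rod 0.73 [ 0.3701 -0.0972  0.0072] [331. 217.]
rest 0.79 [ 0.4727  0.3224 -0.0036] [192. 300.]
snowflake 0.87 [0.6319 0.2424 0.0474] [170. 231.]
bail 0.76 [0.6351 0.2463 0.1022] [165. 218.]
camera_stand 0.65 [ 0.5912 -0.2088  0.0006] [292. 160.]
camera_stand 0.36 [0.6374 0.1102 0.0481] [206. 200.]
medallion 0.75 [ 0.6295 -0.0153  0.0469] [240. 177.]
tree 0.58 [0.6379 0.1111 0.05  ] [205. 200.]
spool 0.92 [0.3939 0.0158 0.0032] [298. 238.]
jar 0.75 [ 0.7653  0.0496 -0.0005] [191. 177.]
roller 0.67 [ 0.762   0.2786 -0.0001] [129. 224.]
```

View pics/top0.png

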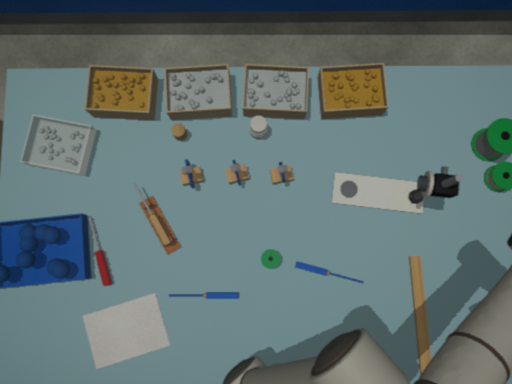

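View pics/side0.png

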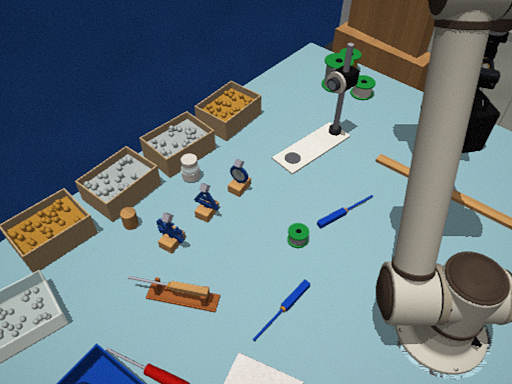

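```bash
python3 - <<'E'
import cv2
t=cv2.imread('pics/top0.png');s=cv2.imread('pics/side0.png')
R=lambda i,w,h:cv2.resize(i,(w,h),interpolation=cv2.INTER_CUBIC)
a=R(t[155:265,125:225],500,550);b=R(t[150:200,175:300],0 or 750,300) 
cv2.imwrite('pics/c1.png',cv2.vconcat([R(s[150:320,110:260],525,595)]))
import numpy as np
L=np.zeros((600,800,3),'u1');L[:550,:500]=a;L[:300,500:]=R(s[35:110,305:380],300,300);L[300:,500:]=R(t[160:220,400:460],300,300)
cv2.imwrite('pics/c2.png',L)
E
```

```text
(no output)
```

View pics/c1.png

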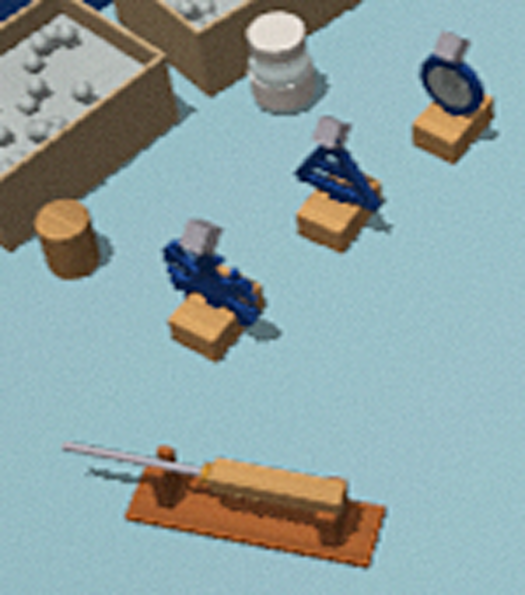

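View pics/c2.png

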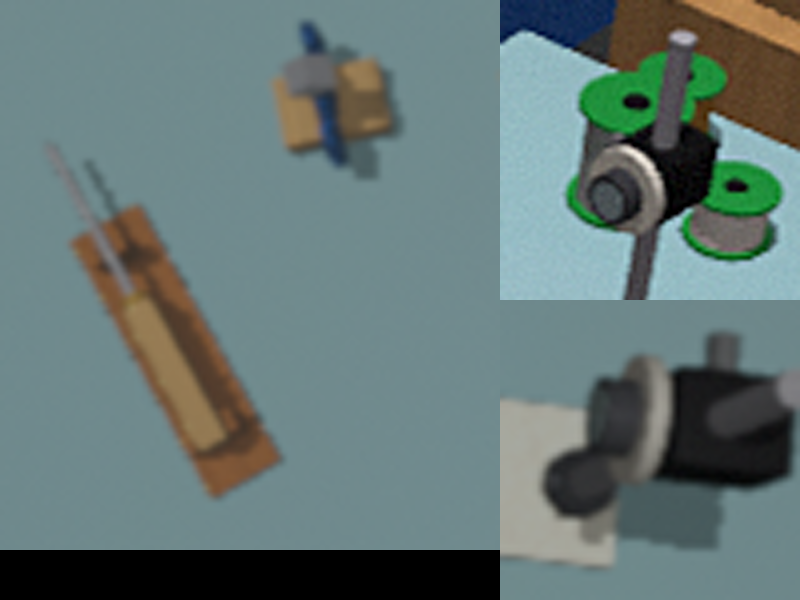

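```bash
python3 - <<'E'
from h import *
np.set_printoptions(precision=4,suppress=True)
r.capture('top');
t=cv2.imread('pics/top0.png').astype(int);s=cv2.imread('pics/side0.png').astype(int)
def best(m):
    m=m.astype('u1');n,l,st,c=cv2.connectedComponentsWithStats(m);k=1+st[1:,4].argmax();return l==k
for cam,im,(x0,y0,x1,y1) in(('top',t,(325,165,420,220)),('side',s,(265,115,355,175))):
    R=np.zeros((384,512),bool);R[y0:y1,x0:x1]=1
    b,g,rr=im[...,0],im[...,1],im[...,2]
    print(cam,'plate px',im[(195 if cam=='top' else 150),(385 if cam=='top' else 313)],'mark',im[(189 if cam=='top' else 158),(349 if cam=='top' else 293)])
    pl=best(R&(abs(rr-b)<25)&(rr>125)); P=np.array([atz(cam,(x,y),.008)[:2] for y,x in np.argwhere(pl)])
    rc=cv2.minAreaRect((P*1000).astype(np.float32));print('plate',pl.sum(),rc,cv2.boxPoints(rc))
    hull=np.zeros((384,512),'u1');cv2.fillConvexPoly(hull,cv2.convexHull(np.argwhere(pl)[:,::-1].astype(np.int32)),1)
    mk=best(hull.astype(bool)&~pl&(np.arange(512)[None]<(372 if cam=='top' else 310)));P=np.array([atz(cam,(x,y),.008)[:2] for y,x in np.argwhere(mk)])
    print('mark',mk.sum(),P.mean(0),P.max(0)-P.min(0))
k=r.calibration('wrist');print(k);print(r.sense()['tcp_pos'])
o,d=ray('side',(333,83));print('lensray',o,d)
for cam in('top','side'):
    r.capture(cam)
    for c in r.cut_out(cam,'rod'):
        m=c['pixels'];y,x=np.argwhere(m).mean(0);print(cam,'rod',c['confidence'],m.sum(),x,y)
        P=np.array([atz(cam,(x,y),.045)[:2] for y,x in np.argwhere(m)]);q=P-P.mean(0);w,v=np.linalg.eigh(q.T@q);e=v[:,1];a=q@e;print(P.mean(0),np.degrees(np.arctan2(e[1],e[0])),P.mean(0)+e*a.min(),P.mean(0)+e*a.max())
E
```

```text
top plate px [161 168 166] mark [92 91 89]
plate 2320 ((583.1141967773438, -287.4759216308594), (252.34840393066406, 91.01158142089844), 82.73140716552734) [[ 522.0104 -406.8787]
 [ 612.2906 -418.3936]
 [ 644.218  -168.0731]
 [ 553.9378 -156.5582]]
mark 222 [ 0.5922 -0.2084] [0.0465 0.0435]
side plate px [222 231 233] mark [103  98 100]Traceback (most recent call last):
  File "<stdin>", line 11, in <module>
  File "h.py", line 14, in atz
    o,d=ray(cam,uv); return o+d*(z-o[2])/d[2]
        ~~~^^^^^^^^
  File "h.py", line 11, in ray
    c=r.calibration(cam);K=np.array(c['camera_matrix']);T=np.array(c['world_from_camera'])
ValueError: time passes only in moves, steps and waits
```

```bash
sed -i 's/r\.calibration(cam)/cal(cam)/; s/^def save/C={}\ndef cal(cam):\n    if cam not in C: C[cam]=r.calibration(cam)\n    return C[cam]\ndef save/' h.py
python3 - <<'E'
from h import *
np.set_printoptions(precision=4,suppress=True)
s=cv2.imread('pics/side0.png').astype(int)
def best(m):
    m=m.astype('u1');n,l,st,c=cv2.connectedComponentsWithStats(m);k=1+st[1:,4].argmax();return l==k
cam='side';R=np.zeros((384,512),bool);R[115:175,265:355]=1
b,g,rr=s[...,0],s[...,1],s[...,2]
pl=best(R&(abs(rr-b)<30)&(rr>185)); P=np.array([atz(cam,(x,y),.008)[:2] for y,x in np.argwhere(pl)])
print('plate',pl.sum(),cv2.minAreaRect((P*1000).astype(np.float32)))
hull=np.zeros((384,512),'u1');cv2.fillConvexPoly(hull,cv2.convexHull(np.argwhere(pl)[:,::-1].astype(np.int32)),1)
mk=best(hull.astype(bool)&~pl&(np.arange(512)[None]<310));P=np.array([atz(cam,(x,y),.008)[:2] for y,x in np.argwhere(mk)])
print('mark',mk.sum(),P.mean(0),P.max(0)-P.min(0))
o,d=ray('side',(333,83));print('lensray',o,d)
m0=np.array([.592,-.2084]);dv=np.array([-.1265,-.992]);L=m0+.135*dv
k=np.dot(L-o[:2],d[:2])/np.dot(d[:2],d[:2]);print('lens',L,o+k*d)
print(r.calibration('wrist'),r.sense()['tcp_pos'])
for cam in('top','side'):
    r.capture(cam)
    for c in r.cut_out(cam,'rod'):
        m=c['pixels'];y,x=np.argwhere(m).mean(0);print(cam,'rod',c['confidence'],m.sum(),x,y)
        P=np.array([atz(cam,(x,y),.045)[:2] for y,x in np.argwhere(m)]);q=P-P.mean(0);w,v=np.linalg.eigh(q.T@q);e=v[:,1];a=q@e;print(P.mean(0),np.degrees(np.arctan2(e[1],e[0])),P.mean(0)+e*a.min(),P.mean(0)+e*a.max())
E
```

```text
plate 1347 ((580.6727905273438, -292.69964599609375), (260.7689208984375, 90.17288970947266), 82.71784210205078)
mark 151 [ 0.5919 -0.2095] [0.0491 0.0488]
lensray [0.0166 0.6265 0.9715] [ 0.411  -0.7201 -0.559 ]
lens [ 0.5749 -0.3423] [ 0.5708 -0.3447  0.2176]
{'camera_matrix': array([[297.3186,   0.    , 250.7228],
       [  0.    , 297.3186, 191.5361],
       [  0.    ,   0.    ,   1.    ]]), 'world_from_camera': array([[-0.4354, -0.8604, -0.2649,  0.1977],
       [ 0.9002, -0.4162, -0.128 , -0.5971],
       [-0.0001, -0.2942,  0.9557,  0.3849],
       [ 0.    ,  0.    ,  0.    ,  1.    ]])} [ 0.2718 -0.5628  0.2226]
top rod 0.85 299 315.67558528428094 269.3545150501672
[ 0.3649 -0.1054] 75.23745500838271 [ 0.3455 -0.1791] [ 0.3792 -0.0512]
top rod 0.83 369 208.4959349593496 295.0162601626016
[0.298  0.1861] 89.6056648129601 [0.2974 0.1063] [0.2987 0.2931]
top rod 0.61 352 156.80113636363637 224.13352272727272
[0.4913 0.3304] -150.14146926531424 [0.5976 0.3915] [0.434  0.2975]
side rod 0.86 483 288.03312629399585 302.57556935817803
[0.2847 0.1962] 89.92761279987965 [0.2846 0.1226] [0.2849 0.3121]
side rod 0.85 309 337.0 214.14239482200648
[ 0.3494 -0.0888] 74.93429323196251 [ 0.3186 -0.2032] [ 0.3663 -0.0259]
side rod 0.62 444 185.13963963963963 287.4932432432432
[0.4848 0.3256] -150.03257051939804 [0.6026 0.3935] [0.4344 0.2965]
```

>>> carry_out:
  steps:
    - [[-1,1.2,0],0]
    - [[-3,3.6,0],0]
    - [[-6,7.3,0],0]
    - [[-9,10.9,0],0]
    - [[-12,14.6,0],-1]
    - [[-15,18.2,0],-1]
    - [[-18,21.8,0],-2]
    - [[-21,25.5,0],-2]
    - [[-24,29.1,0],-2]
    - [[-27,32.8,0],-3]
    - [[-30,36.4,0],-3]
    - [[-33,40,0],-3]
    - [[-36,43.7,0],-4]
    - [[-39,47.3,0],-4]
    - [[-42,51,0],-4]
    - [[-45,54.6,0],-4.2]
    - [[-48,58.2,0],-4.2]
    - [[-51,61.9,0],-4.2]
    - [[-54,65.5,0],-4.2]
    - [[-56.5,68.5,0],-4.2]
  gripper: 1

```text
time_s: 3.45
tcp_pos: [0.483, 0.3022, 0.2226]
ee_rot: [[-0.866, -0.501, 0.001], [-0.501, 0.866, 0.0], [-0.001, 0.0, -1.0]]
wrist_force: [0.1, -0.6, -0.4]
gripper_width: 1.002
```

>>> carry_out:
  steps:
    - [[-1.0,1.3,0],0]
    - [[-1.5,2,0],0]
    - [[-1.5,2,0],0]
    - [[-1.5,2,0],0]

```text
time_s: 3.85
tcp_pos: [0.4856, 0.3258, 0.2228]
ee_rot: [[-0.866, -0.5, 0.0], [-0.5, 0.866, -0.0], [-0.0, -0.0, -1.0]]
wrist_force: [0.1, -0.0, 0.4]
gripper_width: 1.0
```

```bash
cat >> h.py <<'E'
def wcal():
    return r.calibration('wrist')
def wproj(k,p):
    K=k['camera_matrix'];T=np.linalg.inv(k['world_from_camera']);q=T[:3,:3]@np.array(p)+T[:3,3];q=np.array([q[0],-q[1],-q[2]])
    n=np.hypot(q[0],q[1]);th=np.arctan2(n,q[2]);return np.array([K[0,2]+K[0,0]*th*q[0]/n,K[1,2]+K[1,1]*th*q[1]/n])
def watz(k,uv,z):
    K=k['camera_matrix'];T=k['world_from_camera'];a=np.array([(uv[0]-K[0,2])/K[0,0],(uv[1]-K[1,2])/K[1,1]]);th=np.hypot(*a)
    d=np.array([*(np.sin(th)*a/max(th,1e-9)),np.cos(th)]);d=T[:3,:3]@np.array([d[0],-d[1],-d[2]]);o=T[:3,3];return o+d*(z-o[2])/d[2]
def go(p,rodyaw):
    "shift in cm (tool axes) and twist to bring TCP to p with -tool x along rodyaw (deg)"
    s=r.sense();R=np.array(s['ee_rot']);d=R.T@(np.array(p)-s['tcp_pos'])*100
    y=np.degrees(np.arctan2(-R[1,0],-R[0,0]));tw=-(rodyaw-y)
    print('t',s['time_s'],'tcp',np.round(s['tcp_pos'],4),'yaw',round(y,2),'tilt',R[:2,2].round(4),'F',np.round(s['wrist_force'],1),'w',round(s['gripper_width'],3),'-> shift',d.round(2),'twist',round((tw+180)%360-180,2))
E
python3 - <<'E'
from h import *
np.set_printoptions(precision=4,suppress=True)
go([.490,.3295,.15],30)
k=wcal();im=save('wrist','w1.png',None,1.5)
for t in('rod','bail','snowflake'):
    for d in r.place_of('wrist',t)[:3]:
        p=np.array(d['centre']);print(t,d['confidence'],p,wproj(k,p).round(0))
for c in r.cut_out('wrist','rod'):
    m=c['pixels'];P=np.array([watz(k,(x,y),.045)[:2] for y,x in np.argwhere(m)]);q=P-P.mean(0);w,v=np.linalg.eigh(q.T@q);e=v[:,1];a=q@e;print(c['confidence'],m.sum(),P.mean(0),np.degrees(np.arctan2(e[1],e[0])),P.mean(0)+e*a.min(),P.mean(0)+e*a.max())
print(cv2.imwrite('pics/w1raw.png',im[:,:,::-1]));np.save('k1.npy',k,allow_pickle=True)
E
```

```text
t 3.85 tcp [0.4856 0.3258 0.2228] yaw 30.0 tilt [ 0.0001 -0.    ] F [ 0.1 -0.   0.4] w 1.0 -> shift [-0.56  0.1   7.28] twist -0.0
rod 0.95 [0.4727 0.3227 0.0451] [253. 162.]
bail 0.8 [0.6306 0.2425 0.1   ] [126. 255.]
snowflake 0.78 [0.6328 0.2429 0.0515] [139. 239.]
0.95 1581 [0.4891 0.3313] -150.08114305429785 [0.5912 0.39  ] [0.4336 0.2994]
0.49 287 [0.3054 0.2633] 90.15753261141018 [0.3055 0.2262] [0.3053 0.3018]
True
```

View pics/w1.png

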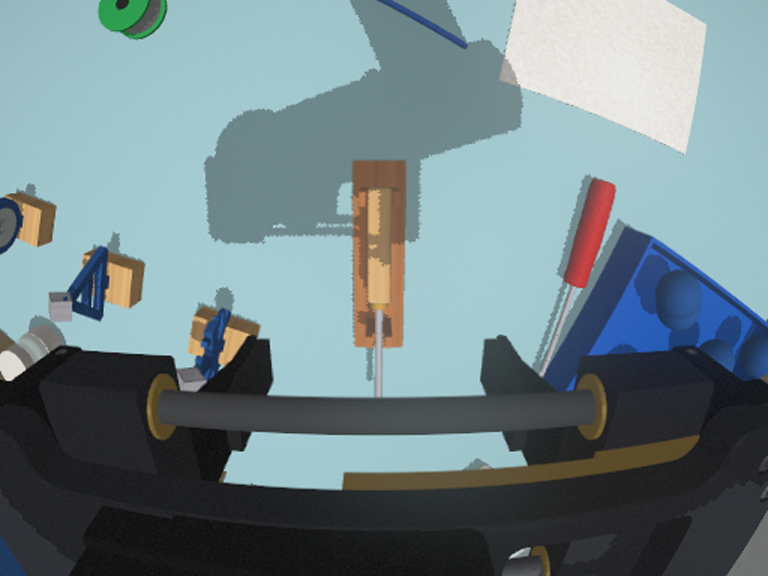

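>>> carry_out:
  steps:
    - [[-0.3,0.1,1.5],0]
    - [[-0.76,0.22,4.5],0]
    - [[-0.76,0.22,8],0]
    - [[-0.76,0.22,11.5],0]
    - [[-0.76,0.22,15],0]
    - [[-0.76,0.22,17.5],0]
    - [[-0.76,0.22,19],0]
    - [[-0.76,0.22,19.68],0]
    - [[-0.76,0.22,19.68],0]
    - [[-0.76,0.22,19.68],0]

```text
time_s: 5.1
tcp_pos: [0.4923, 0.3324, 0.0273]
ee_rot: [[-0.866, -0.5, 0.002], [-0.5, 0.866, 0.002], [-0.003, 0.001, -1.0]]
wrist_force: [-0.4, -0.2, 0.6]
gripper_width: 1.003
```

>>> carry_out:
  steps:
    - [[0,0,0],0]
    - [[0,0,0],0]
    - [[0,0,0],0]
    - [[0,0,0],0]
    - [[0,0,0],0]
    - [[0,0,0],0]
    - [[0,0,0],0]
    - [[0,0,0],0]
    - [[0,0,0],0]
    - [[0,0,0],0]
    - [[0,0,0],0]
    - [[0,0,0],0]
  gripper: -1

```text
time_s: 6.3
tcp_pos: [0.4923, 0.3324, 0.0272]
ee_rot: [[-0.866, -0.5, 0.002], [-0.5, 0.866, 0.002], [-0.003, 0.001, -1.0]]
wrist_force: [1.3, -0.4, -0.8]
gripper_width: 0.205
```

>>> carry_out:
  steps:
    - [[0,0,-0.3],0]
    - [[0,0,-1],0]
    - [[0,0,-2.5],0]
    - [[0,0,-4.5],0]
    - [[0,0,-7],0]
    - [[0,0,-9.5],0]
    - [[0,0,-11.5],0]
    - [[0,0,-13],0]
    - [[0,0,-13.5],0]
    - [[0,0,-13.5],0]
    - [[0,0,-13.5],0]

```text
time_s: 7.4
tcp_pos: [0.4915, 0.3317, 0.1615]
ee_rot: [[-0.866, -0.499, 0.001], [-0.499, 0.866, 0.001], [-0.001, 0.0, -1.0]]
wrist_force: [0.3, -0.1, -0.8]
gripper_width: 0.207
```

```bash
python3 - <<'E'
from h import *
np.set_printoptions(precision=4,suppress=True)
go([.490,.3295,.15],30)
k=wcal();iw=r.capture('wrist')
for c in r.cut_out('wrist','rod')[:1]:
    m=c['pixels'];z=r.sense()['tcp_pos'][2]+.019;P=np.array([watz(k,(x,y),z)[:2] for y,x in np.argwhere(m)]);q=P-P.mean(0);w,v=np.linalg.eigh(q.T@q);e=v[:,1];a=q@e;print(c['confidence'],m.sum(),P.mean(0),np.degrees(np.arctan2(e[1],e[0])),P.mean(0)+e*a.min(),P.mean(0)+e*a.max())
for d in r.place_of('wrist','rod')[:2]: print(d)
it=r.capture('top');
for t in('rod','bail','snowflake'):
  for d in r.place_of('top',t)[:3]: print(t,d['confidence'],d['centre'])
cs=r.cut_out('top','rod');print([(c['confidence'],np.argwhere(c['pixels']).mean(0)) for c in cs])
i=r.capture('side')
for t in('rod','bail','snowflake'):
  for d in r.place_of('side',t)[:3]: print(t,d['confidence'],d['centre'])
L=np.zeros((600,800,3),'u1');R=lambda i,w,h:cv2.resize(np.ascontiguousarray(i[:,:,::-1]),(w,h),interpolation=cv2.INTER_CUBIC)
L[:400,:400]=R(i[160:300,110:250],400,400);L[:400,400:]=R(it[130:250,110:230],400,400);L[400:,:266]=R(iw,266,200)
cv2.imwrite('pics/m1.png',L)
for n,q in(('s1',i),('t1',it),('wr1',iw)):cv2.imwrite(f'pics/{n}.png',q[:,:,::-1])
E
```

```text
t 7.4 tcp [0.4915 0.3317 0.1615] yaw 29.97 tilt [0.001  0.0011] F [ 0.3 -0.1 -0.8] w 0.207 -> shift [ 0.24 -0.12  1.15] twist -0.03
0.68 5398 [0.4681 0.3198] -149.8964652752591 [0.5281 0.3546] [0.4333 0.2997]
{'centre': [0.4721, 0.3219, 0.1812], 'confidence': 0.71}
rod 0.78 [0.2911, 0.1568, 0.0103]
rod 0.75 [0.4732, 0.3226, 0.1808]
rod 0.52 [0.3636, -0.0973, 0.0088]
bail 0.51 [0.6345, 0.2436, 0.1007]
snowflake 0.62 [0.6332, 0.2443, 0.052]
[(0.74, array([268.7725, 313.9858])), (0.66, array([294.9912, 208.1298])), (0.57, array([227.5497, 149.5828]))]
rod 0.77 [0.3665, -0.0965, 0.0075]
rod 0.74 [0.4764, 0.3215, 0.178]
```

View pics/m1.png

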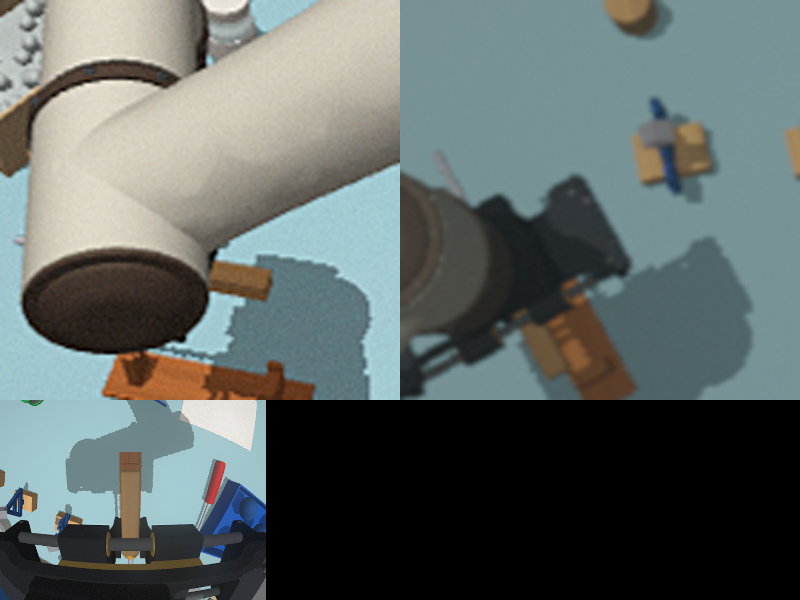

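```bash
cat > fit.py <<'E'
from h import *
from scipy.optimize import minimize
def mask(im,box):
    b,g,rr=[im[...,i].astype(int) for i in range(3)]
    x0,y0,x1,y1=box;R=np.zeros(b.shape,bool);R[y0:y1,x0:x1]=1
    return R&(b-rr>45)&(b-g>22)&(rr<100), R&(rr-b>28), R
V=[('top',cv2.imread('pics/top0.png'),(175,153,208,192)),('top',cv2.imread('pics/t1.png'),(175,153,208,192)),('side',cv2.imread('pics/side0.png'),(152,208,192,258))]
S=6
data=[(c,b)+mask(i,b) for c,i,b in V]
def boxpts(c,ax,h): return [c+sum(s*hh*a for s,hh,a in zip(sg,h,ax)) for sg in np.array(np.meshgrid([-1,1],[-1,1],[-1,1])).reshape(3,-1).T]
def model(cam,b,p):
    x,y,yaw,w=p;a=np.radians(yaw);X=np.array([np.cos(a),np.sin(a),0]);Y=np.array([-X[1],X[0],0]);Z=np.array([0,0,1.]);H=np.array([x,y,.048])
    def draw(sets):
        M=np.zeros(((b[3]-b[1])*S,(b[2]-b[0])*S),'u1')
        for P in sets:
            q=np.array([(proj(cam,i)-[b[0],b[1]]+.5)*S for i in P]);cv2.fillConvexPoly(M,cv2.convexHull(q.astype(np.int32)),1)
        return cv2.resize(M.astype(np.float32),None,fx=1/S,fy=1/S,interpolation=cv2.INTER_AREA)
    arms=[]
    for t in np.radians(np.arange(30,360,60)):
        d=np.cos(t)*X+np.sin(t)*Z;e=-np.sin(t)*X+np.cos(t)*Z;arms.append(boxpts(H+d*.021,[d,e,Y],[.021,w,.004]))
    return draw(arms),draw([boxpts(np.array([x,y,.013]),[X,Y,Z],[.02,.03,.013])])
def cost(p,use=range(3),parts=False):
    o=[]
    for i in use:
        c,b,B,O,R=data[i];A,T=model(c,b,p);sl=np.s_[b[1]:b[3],b[0]:b[2]]
        Bb,Oo=B[sl],O[sl];free=~cv2.dilate((Bb).astype('u1'),np.ones((3,3))).astype(bool)
        o+=[np.abs(A-Bb).sum()/Bb.sum(), (np.abs(T-Oo)*(A<.2)*free).sum()/Oo.sum()]
    return o if parts else sum(o)
if __name__=='__main__':
    print([(d[2].sum(),d[3].sum()) for d in data])
    for use in ((0,1),(2,),(0,1,2)):
        best=min(((cost((.6325,.2428,y,.005),use),y) for y in range(-20,45,4)));print(use,best)
        q=minimize(lambda v:cost((.6325+v[0]/1e3,.2428+v[1]/1e3,best[1]+v[2],.005+v[3]/1e3),use),[0,0,0,0],method='Nelder-Mead',options=dict(initial_simplex=np.array([[0,0,0,0],[3,0,0,0],[0,3,0,0],[0,0,4,0],[0,0,0,2.]]),maxiter=150))
        print('xy',(.6325+q.x[0]/1e3).round(4),(.2428+q.x[1]/1e3).round(4),'yaw',(best[1]+q.x[2]).round(2),'w',5+q.x[3],q.fun)
E
python3 fit.py
```

```text
[(np.int64(23), np.int64(200)), (np.int64(33), np.int64(207)), (np.int64(257), np.int64(272))]
(0, 1) (np.float64(8.311290258777001), 16)
xy 0.6325 0.2423 yaw 13.23 w 0.23331880896432722 6.759219287542276
(2,) (np.float64(0.5946166818489551), 12)
xy 0.6324 0.2416 yaw 11.55 w 3.8724010188421296 0.515014222923911
(0, 1, 2) (np.float64(8.978195005403629), 16)
xy 0.6327 0.2419 yaw 13.77 w 0.06728924710594342 7.272252135434629
```

>>> carry_out:
  steps:
    - [[0.4,-0.5,0],1]
    - [[1.2,-1.5,0],3]
    - [[2.4,-3,0],5]
    - [[3.6,-4.6,0],8]
    - [[4.8,-6.1,0],11]
    - [[5.9,-7.5,0],13.5]
    - [[6.9,-8.7,0],15.5]
    - [[7.5,-9.5,0.5],17]
    - [[7.8,-9.9,1.5],17.5]
    - [[7.8,-9.9,3],17.5]
    - [[7.8,-9.9,4.7],17.5]
    - [[7.8,-9.9,6.2],17.5]
    - [[7.8,-9.9,7.3],17.5]
    - [[7.8,-9.9,7.73],17.5]
    - [[7.8,-9.9,7.73],17.5]
    - [[7.8,-9.9,7.73],17.5]
    - [[7.8,-9.9,7.73],17.5]

```text
time_s: 9.7
tcp_pos: [0.4745, 0.2079, 0.0853]
ee_rot: [[-0.976, -0.216, 0.003], [-0.216, 0.976, 0.003], [-0.004, 0.002, -1.0]]
wrist_force: [0.8, -0.3, -0.3]
gripper_width: 0.211
```

```bash
sed -i "s/& (b-rr>45).*/&/; s/R&(b-rr>45)&(b-g>22)&(rr<100)/R\&((b-rr>45)\&(b-g>22)|(b-rr>25)\&(b-g>12)\&(b<110))\&(rr<100)/" fit.py; python3 - <<'E'
from h import *
go([.4734,.2069,.0842],12.5)
it=r.capture('top');
for t in('rod','bail','snowflake'):
  for d in r.place_of('top',t)[:3]: print(t,round(d['confidence'],2),np.round(d['centre'],4))
i=r.capture('side')
for t in('rod','bail','snowflake'):
  for d in r.place_of('side',t)[:3]: print(t,round(d['confidence'],2),np.round(d['centre'],4))
L=np.zeros((600,800,3),'u1');R=lambda i,w,h:cv2.resize(np.ascontiguousarray(i[:,:,::-1]),(w,h),interpolation=cv2.INTER_CUBIC)
L[:400,:400]=R(i[190:270,130:210],400,400);L[:400,400:]=R(it[140:220,150:230],400,400)
cv2.imwrite('pics/m2.png',L[:400])
for n,q in(('s2',i),('t2',it)):cv2.imwrite(f'pics/{n}.png',q[:,:,::-1])
E
python3 fit.py
```

```text
t 9.7 tcp [0.4745 0.2079 0.0853] yaw 12.49 tilt [0.0034 0.0028] F [ 0.8 -0.3 -0.3] w 0.211 -> shift [ 0.13 -0.07  0.11] twist -0.01
rod 0.81 [ 0.3663 -0.0988  0.0093]
rod 0.64 [0.2914 0.157  0.0099]
rod 0.53 [0.4552 0.2018 0.1033]
bail 0.67 [0.6334 0.2423 0.1026]
bail 0.59 [ 0.767   0.0462 -0.0017]
snowflake 0.7 [0.7547 0.2802 0.0058]
snowflake 0.54 [0.6317 0.2434 0.0504]
rod 0.88 [0.2911 0.1592 0.006 ]
rod 0.83 [ 0.3678 -0.0909  0.007 ]
rod 0.64 [0.6335 0.2437 0.102 ]
bail 0.84 [0.6338 0.2414 0.103 ]
snowflake 0.94 [0.6331 0.2413 0.0487]
snowflake 0.36 [0.4519 0.2033 0.1007]
[(np.int64(60), np.int64(200)), (np.int64(60), np.int64(207)), (np.int64(298), np.int64(272))]
(0, 1) (np.float64(3.1354765002854204), 12)
xy 0.6323 0.2421 yaw 12.84 w 0.023053843910956218 2.5392344571542047
(2,) (np.float64(0.4377378139672804), 12)
xy 0.6322 0.2415 yaw 10.5 w 4.8397304564639425 0.3941554639163433
(0, 1, 2) (np.float64(3.573214314252701), 12)
xy 0.6317 0.2419 yaw 11.36 w -0.08574780852973785 3.090928760707073
```

View pics/m2.png

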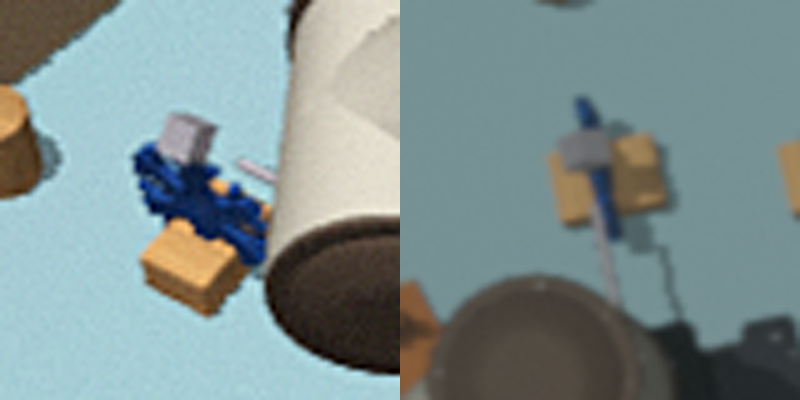

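```bash
python3 - <<'E'
from h import *
a=np.radians(12.49);u=np.array([np.cos(a),np.sin(a),0]);t=np.array([.4745,.2079,.1031])
for n,cam in(('s2','side'),('t2','top')):
    im=cv2.imread(f'pics/{n}.png')
    print(cam,'tip',proj(cam,t+.128*u),'r100',proj(cam,t+.1*u),'bail',proj(cam,[.633,.242,.102]))
    g=im.astype(int);c=im[..., 2].astype(int)-im[...,0]
    x0,y0=(174,216) if cam=='side' else(184,176)
    print(c[y0:y0+14,x0:x0+14])
E
```

```text
side tip [177.79645211 222.45171289] r100 [187.39933744 227.00548186] bail [166.60593869 217.00961212]
[[ -48  -48  -45  -48  -42  -48  -46  -46  -47  -46  -53  -47  -16   24]
 [ -48  -46  -45  -46  -47  -49  -46  -49  -46  -50  -48  -47  -13   23]
 [ -48  -44  -43  -49  -47  -45  -49  -48  -46  -46  -52  -42   -2   23]
 [ -51  -47  -47  -50  -47  -46  -45  -46  -46  -45  -50  -37   13   25]
 [ -49  -45  -48  -46  -49  -48  -48  -47  -50  -48  -53  -33   14   22]
 [ -46  -49  -48  -42  -36  -48  -54  -50  -48  -50  -49  -34   14   24]
 [ -44  -51  -46  -19   -2   -7  -21  -43  -51  -53  -54  -28   23   23]
 [ -50  -45  -51  -28    1    4    1   -8  -14  -34  -51  -20   23   17]
 [ -62  -48  -48  -47  -38  -19    1    5   -2   -5  -15    0   21   17]
 [ -46  -57  -46  -49  -50  -46  -41  -21    1    1   -2    6   24   20]
 [  77   19  -59  -73  -46  -44  -52  -48  -40  -21    2   17   26   18]
 [ 145   34 -133 -111  -55  -49  -49  -49  -51  -52  -31   11   23   22]
 [  86   17 -126  -96   -6    0  -30  -53  -50  -54  -34   10   20   18]
 [ -65  -52  -62  -54  -51  -69  -45  -18  -37  
[... 254 characters left out ...]
9  69  62  30 -33 -57 -36   7  39  46  46  45  47]
 [ 70  71  70  68  41 -29 -70 -49   0  36  46  46  47  54]
 [ 70  69  69  65  33 -29 -66 -46 -11  24  43  46  47  53]
 [ 71  69  68  56  23 -12 -41 -44 -17  17  36  38  40  40]
 [ 72  68  65  48  15  -6 -31 -53 -31  -2  19  23  18  12]
 [ 67  58  50  33   6  -6 -23 -50 -40 -18  -2  -3 -11 -17]
 [ 40  30  20  10   1  -3 -11 -33 -41 -31 -21 -20 -21 -22]
 [ -4  -8 -16 -19 -12  -5  -6 -25 -43 -33 -24 -23 -24 -23]
 [-27 -27 -30 -30 -21  -7  -6 -25 -42 -35 -26 -23 -23 -23]
 [-31 -31 -31 -30 -24 -12  -8 -25 -46 -37 -30 -24 -23 -23]
 [-31 -30 -31 -30 -26 -13  -7 -19 -35 -34 -28 -24 -23 -22]
 [-31 -30 -30 -30 -28 -16  -6 -13 -28 -31 -30 -28 -24 -23]]
```

>>> carry_out:
  steps:
    - [[-0.2,-0.05,0],0]
    - [[-0.6,-0.15,0.05],0]
    - [[-1.1,-0.15,0.05],0]
    - [[-1.6,-0.15,0.05],0]
    - [[-2.0,-0.15,0.05],0]
    - [[-2.1,-0.15,0.05],0]
    - [[-2.1,-0.15,0.05],0]
    - [[-2.1,-0.15,0.05],0]

```text
time_s: 10.9
tcp_pos: [0.4948, 0.2105, 0.0842]
ee_rot: [[-0.976, -0.216, 0.002], [-0.216, 0.976, 0.002], [-0.002, 0.001, -1.0]]
wrist_force: [0.3, -0.6, -0.5]
gripper_width: 0.205
```

```bash
python3 - <<'E'
from h import *
go([.633-.128*np.cos(np.radians(12.5)),.2415-.128*np.sin(np.radians(12.5)),.0842],12.5)
it=r.capture('top');
for d in r.place_of('top','bail')[:3]: print(round(d['confidence'],2),np.round(d['centre'],4))
i=r.capture('side')
for d in r.place_of('side','bail')[:3]: print(round(d['confidence'],2),np.round(d['centre'],4))
L=np.zeros((400,800,3),'u1');R=lambda i,w,h:cv2.resize(np.ascontiguousarray(i[:,:,::-1]),(w,h),interpolation=cv2.INTER_CUBIC)
L[:400,:400]=R(i[202:242,150:190],400,400);L[:400,400:]=R(it[155:195,168:208],400,400)
cv2.imwrite('pics/m3.png',L[:400])
for n,q in(('s3',i),('t3',it)):cv2.imwrite(f'pics/{n}.png',q[:,:,::-1])
E
```

```text
t 10.9 tcp [0.4948 0.2105 0.0842] yaw 12.48 tilt [0.002  0.0019] F [ 0.3 -0.6 -0.5] w 0.205 -> shift [-1.37  0.03  0.01] twist -0.02
0.49 [0.632  0.2409 0.101 ]
0.71 [0.6336 0.2409 0.1026]
```

View pics/m3.png

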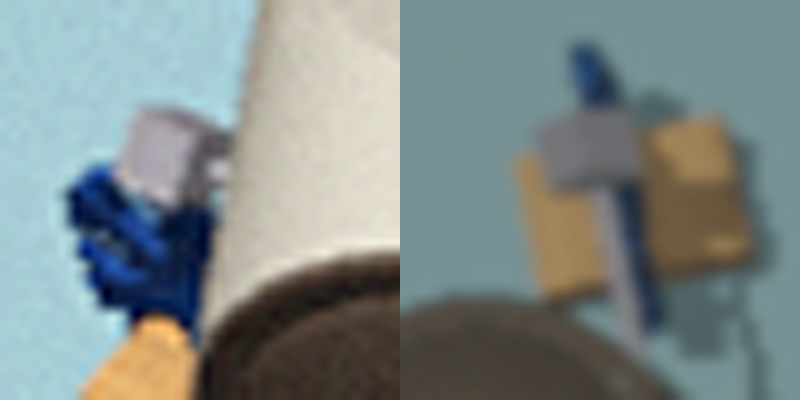

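>>> carry_out:
  steps:
    - [[-0.3,0.08,0],0]
    - [[-0.7,0.08,0],0]
    - [[-1.1,0.08,0],0]
    - [[-1.5,0.08,0],0]
    - [[-1.9,0.08,0],0]
    - [[-2.2,0.08,0],0]
    - [[-2.2,0.08,0],0]
    - [[-2.2,0.08,0],0]

```text
time_s: 11.9
tcp_pos: [0.516, 0.216, 0.0843]
ee_rot: [[-0.976, -0.216, 0.002], [-0.216, 0.976, 0.002], [-0.002, 0.001, -1.0]]
wrist_force: [-0.3, 0.7, -0.5]
gripper_width: 0.203
```

No contact force; go on through.

>>> carry_out:
  steps:
    - [[-0.3,0,0],0]
    - [[-0.8,0,0],0]
    - [[-1.4,0,0],0]
    - [[-2.0,0,0],0]
    - [[-2.6,0,0],0]
    - [[-3.1,0,0],0]
    - [[-3.5,0,0],0]
    - [[-3.7,0,0],0]
    - [[-3.7,0,0],0]
    - [[-3.7,0,0],0]

```text
time_s: 12.9
tcp_pos: [0.552, 0.2239, 0.0843]
ee_rot: [[-0.976, -0.216, 0.002], [-0.216, 0.976, 0.002], [-0.002, 0.001, -1.0]]
wrist_force: [-0.8, 1.0, -0.3]
gripper_width: 0.205
```

```bash
python3 - <<'E'
from h import *
go([.633-.083*np.cos(np.radians(12.5)),.2415-.083*np.sin(np.radians(12.5)),.0842],12.5)
it=r.capture('top');i=r.capture('side')
for d in r.place_of('side','bail')[:3]: print(round(d['confidence'],2),np.round(d['centre'],4))
L=np.zeros((400,800,3),'u1');R=lambda i,w,h:cv2.resize(np.ascontiguousarray(i[:,:,::-1]),(w,h),interpolation=cv2.INTER_CUBIC)
L[:400,:400]=R(i[192:242,140:190],400,400);L[:400,400:]=R(it[145:195,163:213],400,400)
cv2.imwrite('pics/m4.png',L[:400])
for n,q in(('s4',i),('t4',it)):cv2.imwrite(f'pics/{n}.png',q[:,:,::-1])
E
```

```text
t 12.9 tcp [0.552  0.2239 0.0843] yaw 12.48 tilt [0.0017 0.0017] F [-0.8  1.  -0.3] w 0.205 -> shift [ 0.01 -0.04  0.01] twist -0.02
```

View pics/m4.png

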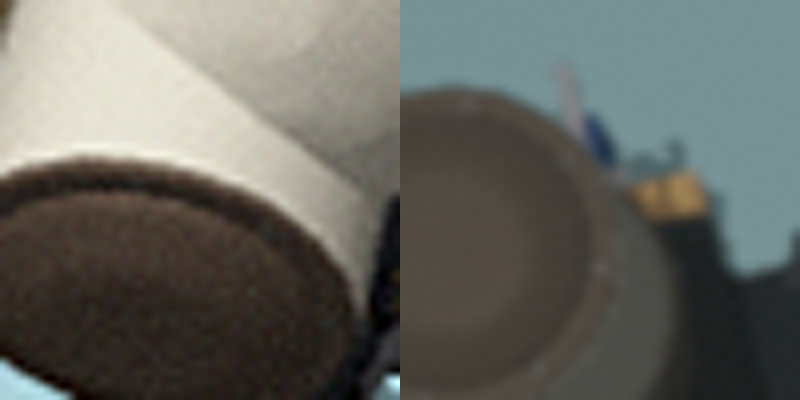

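>>> carry_out:
  steps:
    - [[0,0,-0.1],0]
    - [[0,0,-0.3],0]
    - [[0,0,-0.5],0]
    - [[0,0,-0.7],0]
    - [[0,0,-1.0],0]
    - [[0,0,-1.3],0]
    - [[0,0,-1.6],0]
    - [[0,0,-2.0],0]
    - [[0,0,-2.5],0]
    - [[0,0,-3.0],0]
    - [[0,0,-3.6],0]
    - [[0,0,-4.3],0]
    - [[0,0,-5.1],0]
    - [[0,0,-6.0],0]
    - [[0,0,-6.9],0]
    - [[0,0,-7.6],0]
    - [[0,0,-8.0],0]
    - [[0,0,-8.2],0]
    - [[0,0,-8.2],0]
    - [[0,0,-8.2],0]

```text
time_s: 15.05
tcp_pos: [0.5516, 0.2237, 0.166]
ee_rot: [[-0.976, -0.216, 0.001], [-0.216, 0.976, 0.001], [-0.001, 0.001, -1.0]]
wrist_force: [-0.7, 0.9, -1.1]
gripper_width: 0.202
```

```bash
python3 - <<'E'
from h import *
go([.633-.083*np.cos(np.radians(12.5)),.2415-.083*np.sin(np.radians(12.5)),.0842],12.5)
for c in('top','side','wrist'):
  im=r.capture(c);cv2.imwrite(f'pics/{c}5.png',im[:,:,::-1])
  for t in('bail','snowflake','rod'):
    for d in r.place_of(c,t)[:3]: print(c,t,round(d['confidence'],2),np.round(d['centre'],4))
E
```

```text
t 15.05 tcp [0.5516 0.2237 0.166 ] yaw 12.48 tilt [0.0011 0.0015] F [-0.7  0.9 -1.1] w 0.202 -> shift [-0.02 -0.04  8.18] twist -0.02
top bail 0.52 [0.6306 0.2416 0.1752]
top snowflake 0.58 [0.6321 0.2441 0.1266]
top snowflake 0.43 [0.7595 0.2785 0.0056]
top rod 0.92 [0.291  0.1595 0.0091]
top rod 0.62 [0.5326 0.2233 0.1856]
top rod 0.57 [ 0.365  -0.0988  0.0071]
side rod 0.76 [0.2952 0.1556 0.0091]
side rod 0.54 [0.5331 0.2185 0.1818]
wrist rod 0.64 [0.5297 0.2234 0.1837]
```

>>> carry_out:
  steps:
    - [[0,-0.1,-0.1],0]
    - [[0.1,-0.3,-0.3],0.1]
    - [[0.2,-0.6,-0.6],0.3]
    - [[0.4,-1.1,-1.0],0.6]
    - [[0.6,-1.7,-1.5],0.8]
    - [[0.8,-2.5,-2.0],1.2]
    - [[1.1,-3.3,-2.7],1.6]
    - [[1.4,-4.2,-3.3],2.1]
    - [[1.7,-5.2,-4.0],2.5]
    - [[2.1,-6.3,-4.7],3.1]
    - [[2.4,-7.5,-5.4],3.7]
    - [[2.9,-8.7,-6.1],4.3]
    - [[3.3,-10,-6.7],4.9]
    - [[3.7,-11.4,-7.4],5.6]
    - [[4.2,-12.7,-7.9],6.2]
    - [[4.6,-14.2,-8.4],7]
    - [[5.1,-15.6,-8.8],7.7]
    - [[5.6,-17.1,-9.1],8.4]
    - [[6.1,-18.7,-9.3],9.1]
    - [[6.6,-20.2,-9.4],9.9]

```text
time_s: 17.65
tcp_pos: [0.5307, 0.0107, 0.2601]
ee_rot: [[-0.999, -0.044, 0.002], [-0.044, 0.999, 0.002], [-0.002, 0.002, -1.0]]
wrist_force: [0.0, 0.3, -0.5]
gripper_width: 0.206
```

```bash
python3 - <<'E'
from h import *
go([.5097,-.1985,.26],-7.27)
E
```

```text
t 17.65 tcp [0.5307 0.0107 0.2601] yaw 2.51 tilt [0.002  0.0018] F [ 0.   0.3 -0.5] w 0.206 -> shift [  3.01 -20.81  -0.03] twist 9.78
```

>>> carry_out:
  steps:
    - [[0.2,-1.3,0],0.6]
    - [[0.4,-2.8,0],1.3]
    - [[0.6,-4.3,0],2.0]
    - [[0.8,-5.9,0],2.8]
    - [[1.1,-7.4,0],3.5]
    - [[1.3,-8.9,0],4.2]
    - [[1.5,-10.4,0],4.9]
    - [[1.7,-11.8,0],5.6]
    - [[1.9,-13.2,0],6.2]
    - [[2.1,-14.4,0],6.8]
    - [[2.3,-15.6,0],7.3]
    - [[2.4,-16.7,0],7.8]
    - [[2.6,-17.7,0],8.3]
    - [[2.7,-18.6,0],8.7]
    - [[2.8,-19.3,0],9.1]
    - [[2.9,-19.9,0],9.4]
    - [[2.9,-20.3,0],9.6]
    - [[3.0,-20.6,0],9.7]
    - [[3.0,-20.8,0],9.8]
    - [[3.0,-20.8,0],9.8]

```text
time_s: 19.65
tcp_pos: [0.5098, -0.1984, 0.2597]
ee_rot: [[-0.992, 0.127, 0.002], [0.127, 0.992, 0.002], [-0.002, 0.002, -1.0]]
wrist_force: [-1.0, 0.1, -1.3]
gripper_width: 0.204
```

>>> carry_out:
  steps:
    - [[0,0,0],0]
    - [[0,0,0],0]
    - [[0,0,0],0]
    - [[0,0,0],0]
    - [[0,0,0],0]
    - [[0,0,0],0]
    - [[0,0,0],0]
    - [[0,0,0],0]
    - [[0,0,0],0]
    - [[0,0,0],0]

```text
time_s: 20.65
tcp_pos: [0.5098, -0.1984, 0.2597]
ee_rot: [[-0.992, 0.127, 0.002], [0.127, 0.992, 0.002], [-0.002, 0.002, -1.0]]
wrist_force: [-0.5, -0.3, -1.0]
gripper_width: 0.203
```

```bash
python3 - <<'E'
from h import *
go([.5097,-.1985,.26],-7.27)
k=wcal();I={}
for c in('wrist','top','side'):
  im=r.capture(c);I[c]=im;cv2.imwrite(f'pics/{c}6.png',im[:,:,::-1])
  for t in('bail','snowflake','rod','camera_stand'):
    for d in r.place_of(c,t)[:3]: print(c,t,round(d['confidence'],2),np.round(d['centre'],4))
np.save('k6.npy',k,allow_pickle=True)
print('hub exp',proj('side',[.592,-.209,.2176]),proj('top',[.592,-.209,.2176]),wproj(k,[.575,-.343,.2176]))
L=np.zeros((600,800,3),'u1');R=lambda i,w,h:cv2.resize(np.ascontiguousarray(i[:,:,::-1]),(w,h),interpolation=cv2.INTER_CUBIC)
L[:400,:400]=R(I['side'][50:170,265:385],400,400);L[:400,400:]=R(I['top'][130:250,300:420],400,400);L[400:,:266]=R(I['wrist'],266,200)
cv2.imwrite('pics/m6.png',L)
E
```

```text
t 20.65 tcp [ 0.5098 -0.1984  0.2597] yaw -7.29 tilt [0.0019 0.0019] F [-0.5 -0.3 -1. ] w 0.203 -> shift [ 0.01 -0.01 -0.03] twist -0.02
wrist bail 0.19 [0.7621 0.2763 0.0019]
wrist snowflake 0.68 [ 0.6348 -0.0137  0.0478]
wrist rod 0.75 [ 0.4847 -0.1953  0.2787]
wrist rod 0.61 [ 0.3671 -0.0976  0.0142]
top rod 0.86 [0.2902 0.1578 0.01  ]
top rod 0.65 [ 0.4884 -0.1948  0.2777]
side bail 0.64 [ 0.5918 -0.2079  0.27  ]
side snowflake 0.61 [ 0.5942 -0.2091  0.2183]
side rod 0.88 [0.2969 0.1592 0.0078]
side rod 0.63 [ 0.3677 -0.0887  0.0084]
side rod 0.52 [ 0.4916 -0.1979  0.2763]
side camera_stand 0.97 [ 5.917e-01 -2.107e-01 -1.000e-04]
hub exp [297.65286768 101.55687579] [364.25896958 175.56116536] [105.24331195 295.80232789]
```

View pics/m6.png

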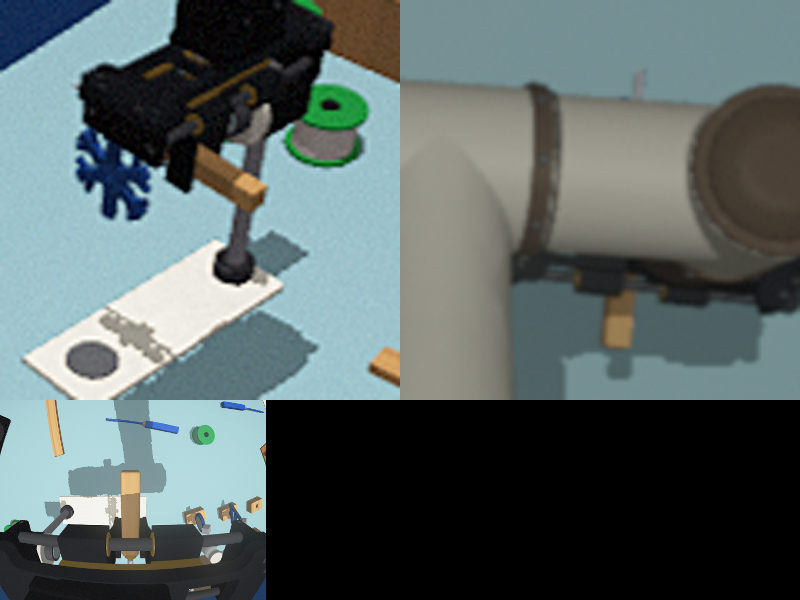

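```bash
python3 - <<'E'
from h import *
s=cv2.imread('pics/side0.png');t=cv2.imread('pics/top0.png')
L=np.zeros((400,800,3),'u1')
m=np.array([.592,-.209]);d=np.array([-.1265,-.992])
for j,(im,cam,x0,y0) in enumerate(((s,'side',315,62),(t,'top',404,165))):
    c=cv2.resize(im[y0:y0+40,x0:x0+40],(400,400),interpolation=cv2.INTER_CUBIC)
    for z,col in((.205,(0,0,255)),(.215,(0,255,255)),(.225,(0,255,0))):
        P=m+.135*d;q=(proj(cam,[*P,z])-[x0,y0]+.5)*10;print(cam,z,q);cv2.circle(c,tuple(q.round().astype(int)),3,col,-1)
    for D in(.19,):
        a=(proj(cam,[*(m+D*d),.318])-[x0,y0]+.5)*10;print('posttop',a);cv2.circle(c,tuple(a.round().astype(int)),4,(255,0,255),-1)
    L[:,400*j:400*j+400]=c
cv2.imwrite('pics/lens.png',L)
E
```

```text
side 0.205 [163.56076504 249.25394647]
side 0.215 [168.28060653 219.70999932]
side 0.225 [173.05492275 189.82506651]
posttop [ 355.86797877 -175.55725512]
top 0.205 [144.56645704 185.14847019]
top 0.215 [157.86268914 178.30244492]
top 0.225 [171.38613558 171.33943047]
posttop [556.5653715  129.75418577]
```

View pics/lens.png

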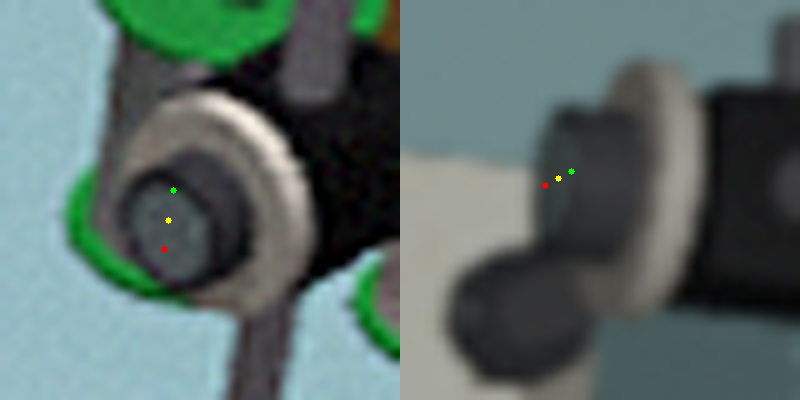

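>>> carry_out:
  steps:
    - [[0,0,0.1],0]
    - [[0,0,0.2],0]
    - [[0,0,0.35],0]
    - [[0,0,0.45],0]
    - [[0,0,0.5],0]
    - [[0,0,0.5],0]
    - [[0,0,0.5],0]
    - [[0,0,0.5],0]
    - [[0,0,0.5],0]
    - [[0,0,0.5],0]

```text
time_s: 22.4
tcp_pos: [0.5099, -0.1984, 0.2548]
ee_rot: [[-0.992, 0.127, 0.002], [0.127, 0.992, 0.002], [-0.002, 0.002, -1.0]]
wrist_force: [0.1, 0.4, -1.0]
gripper_width: 0.206
```

```bash
cat > fit2.py <<'E'
from h import *
from scipy.optimize import minimize
from fit import boxpts
go([.5097,-.1985,.2547],-7.27)
im=r.capture('side');cv2.imwrite('pics/side7.png',im[:,:,::-1])
for t in('bail','snowflake'):
    for d in r.place_of('side',t)[:2]: print(t,round(d['confidence'],2),np.round(d['centre'],4))
b=(280,80,325,130);S=6;g=im[b[1]:b[3],b[0]:b[2]].astype(int);R,G,B=g[...,0],g[...,1],g[...,2]
bl=(B-R>30)&(B-G>18)&(R<100);bg=(G>120);ok=bl|bg
print(bl.sum(),ok.sum())
def render(p):
    x,y,z,yaw,w,lean=p;a=np.radians(yaw);l=np.radians(lean);X=np.array([np.cos(a),np.sin(a),0]);Y0=np.array([-X[1],X[0],0]);Z0=np.array([0,0,1.]);Z=np.cos(l)*Z0+np.sin(l)*Y0;Y=np.cos(l)*Y0-np.sin(l)*Z0;H=np.array([x,y,z])
    M=np.zeros(bl.shape[0:1]+bl.shape[1:],'u1').repeat(S,0).repeat(S,1)
    for t in np.radians(np.arange(30,360,60)):
        d=np.cos(t)*X+np.sin(t)*Z;e=-np.sin(t)*X+np.cos(t)*Z
        for c,h in((.021,[.021,w,.004]),(.026,[.003,.011,.004])):
            q=np.array([(proj('side',i)-[b[0],b[1]]+.5)*S for i in boxpts(H+d*c,[d,e,Y],h)]);cv2.fillConvexPoly(M,cv2.convexHull(q.astype(np.int32)),1)
    return cv2.resize(M.astype(np.float32),bl.shape[::-1],interpolation=cv2.INTER_AREA)
def cost(v): 
    return (np.abs(render((.592+v[0]/1e3,-.209+v[1]/1e3,.2125+v[2]/1e3,-7.3+v[3],.004+v[4]/1e3,v[5]))-bl)*ok).sum()/bl.sum()+(v[0]**2+v[1]**2)*1e-3
for lean in(0,):
    sx=np.vstack([np.zeros(6),np.diag([3,3,3,5,1,4.])])
    q=minimize(cost,np.zeros(6),method='Nelder-Mead',options=dict(initial_simplex=sx,maxiter=250));print(q.x.round(2),q.fun,cost(np.zeros(6)))
E
python3 fit2.py
```

```text
t 22.4 tcp [ 0.5099 -0.1984  0.2548] yaw -7.29 tilt [0.0021 0.0018] F [ 0.1  0.4 -1. ] w 0.206 -> shift [ 0.02 -0.01  0.01] twist -0.02
bail 0.56 [ 4.727e-01  3.228e-01 -4.000e-04]
snowflake 0.85 [ 0.591  -0.2128  0.2127]
331 1544
[-1.33 -1.09  0.6  -2.13  2.12 -0.05] 0.26881287993234265 0.3329137243172913
```

```bash
python3 - <<'E'
from h import *
for c in('side','top'):
  save(c,c+'8.png')
  for t in('medallion','tree','spool','jar','roller','camera_stand','snowflake'):
    for d in r.place_of(c,t)[:2]: print(c,t,round(d['confidence'],2),np.round(d['centre'],3))
go([.5097,-.1985,.2547],-7.27)
E
```

```text
side medallion 0.55 [ 0.632 -0.019  0.049]
side tree 0.87 [0.634 0.111 0.046]
side spool 0.91 [0.397 0.018 0.002]
side jar 0.94 [0.766 0.047 0.   ]
side roller 0.57 [0.76  0.276 0.002]
side camera_stand 0.92 [ 0.589 -0.207  0.002]
side snowflake 0.8 [ 0.593 -0.212  0.213]
top tree 0.69 [0.64  0.107 0.045]
top tree 0.43 [ 0.491 -0.194  0.273]
top spool 0.83 [0.39  0.018 0.003]
top jar 0.73 [0.766 0.045 0.001]
top jar 0.45 [0.475 0.32  0.002]
top roller 0.6 [0.758 0.279 0.002]
top camera_stand 0.66 [ 0.765  0.047 -0.002]
t 23.35 tcp [ 0.5099 -0.1984  0.2547] yaw -7.29 tilt [0.002  0.0018] F [-0.6 -0.5 -0.5] w 0.205 -> shift [ 0.02 -0.01  0.  ] twist -0.02
```

View pics/side8.png

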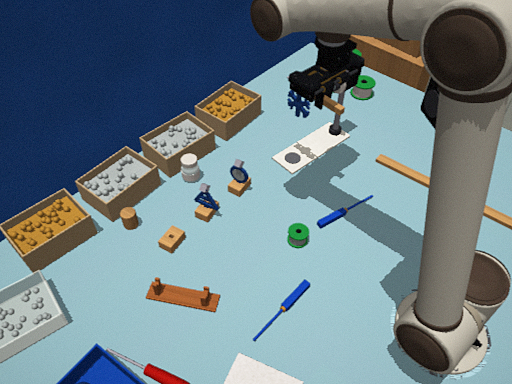

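The snowflake hangs on the rod at (299,103), its stand at (171,238) is empty, and the bystanders are where they were.

```bash
python3 -c "
from station import r
print(r.finish_job())"
```

```text
the job is handed in; nothing more can be done
None
```

I handed the job in at about 23 s, with the arm still holding the rod by its wooden handle and the snowflake hanging on it in front of the inspection camera. The rod went through the loop with only noise-level wrist force (about 1 N). I then lifted the snowflake straight up out of its stand.

- **Position:** my last checks put the hub at about (0.591 to 0.593, -0.210 to -0.213, 0.213) m. The target was the mark at (0.592, -0.209) m and a lens height I estimated at 0.2125 m, good to about 3 mm.
- **Plumb:** the fit to the side picture showed a lean of about 0°.
- **Facing the lens:** the rod is square to the lens axis as measured from the base plate (-7.3°). The picture fit put the snowflake's own yaw at -9.4°, about 2° off, which I took as noise and did not correct.
- **Other objects:** the medallion, tree, spool, jar, roller and camera stand came out within a few millimetres of where they started. In the top view the arm hid the camera and snowflake, and the network placed the camera stand on the jar and missed the medallion, so I went by the side view for those.

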